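Shut, pin and squeeze the hinged adapter clamp

TASK

On the rack shelf, swing the loose half of the hinged dark metal clamp fully shut around the two barrel adapters, then take the locking pin from its holder block and push it fully home down through the two aligned lug holes. Then take the two halves between the gripper's fingers and squeeze them together, and finish still squeezing: do not let go of the clamp at the end. Leave the tally lamp housing, the blanking plate and the screwdriver where they are.

Things in the scene. Friction and masses are not known exactly. Their poses are not given: they have to be found in the camera images.
- clamp: Hinged dark metal bar clamp fixed on the ribbed shelf (shelf top z = 0.012). Origin: underside, middle, on the split plane. z up, y along the clamp: vertical hinge at x 0, y +72 mm; pin lugs at y -55 to -95 mm. Shut, its two bars span x -20 to +20, y -55 to +60 mm, tops 40 mm up; lugs 40 mm square, tops 40 mm up. Squeeze across the long outer faces (40 mm apart, 25 mm or more free beside them).
- clamp_pivot (a joint): Hinge of the loose half, rad: 0 is fully shut (hard stop), it grows as the loose half swings out to the clamp's -x side (clockwise from above); starts at 0.4 to 0.8. Stiff with friction (about 0.12 N m): it stays where it is left.
- loose_jaw: The swinging half, on the clamp's -x side: bar 20 mm thick, 4 to 40 mm above the clamp's underside. Origin on the hinge axis, level with the clamp's underside; its y axis points from the pin end to the hinge. In its frame the bar runs from y -127 to -12 mm, x -20 (outer face) to 0; the upper lug y -167 to -127 mm, x -20 to +20.
- fixed_jaw: The fixed half of the clamp, on its +x side (bar x 0 to +20 mm); origin and axes are those of the clamp. Two chrome barrel adapters, 14 mm in diameter, stand seated in it on the split plane at y +40 and -4 mm and rise to 51 mm.
- lower_hole (a point): Centre of the mouth of the hole in the fixed half's lug, 26 mm above the clamp's underside. Hole 12.5 mm in diameter, straight through the 12 mm thick lug.
- upper_hole (a point): Centre of the mouth of the hole in the loose half's lug, on its top, 40 mm above the clamp's underside. Hole 12.5 mm, straight through the 12 mm thick lug, small chamfer. Right above the lower hole when the clamp is shut.
- pin: Steel locking pin, upright in its holder block. Origin: centre of its tip (lower end); z up along it. Shank 10 mm in diameter, 34 mm long, chamfered tip; collar 20 mm in diameter (34 to 37 mm from the tip); round grip 16 mm in diameter (37 to 71 mm). About 70 g. Home in the clamp, the collar lies on the upper lug, the tip 6 mm above the level of the clamp's underside.
- pin_block: Fixed grey steel holder block 44 x 44 x 40 mm, origin at the centre of its underside on the shelf; 12.5 mm hole in the middle of its top in which the pin stands (collar on the block's top). Left or right of the clamp.
- tally_lamp: Bystander: black plastic tally lamp housing, about 50 x 50 x 52 mm, origin at its underside centre. On the other side of the clamp from the holder block.
- blanking_plate: Bystander: grey steel blanking plate 44 x 482 x 4 mm lying flat at the far end of the shelf, origin at its underside centre.
- screwdriver: Bystander: small screwdriver with orange grip, 150 mm long, lying on the shelf.

How it is judged:
By the outcome, as a careful person would: the job done as asked, in the order asked, and still so for the second after the job is handed in, while the arm keeps its last pose, push and grip.
It also fails if it takes over 51 s, if anything falls off the work surface, if the arm or the gripper's body presses on something with over 40 N, if the wrist force passes 120 N, or if a joint passes its speed limit or range.

ROBOT

A 6-joint arm with a two-finger parallel gripper is mounted at the origin on the work surface. World frame = base frame: x ahead of the robot, y to its left, z up, the work surface at z = 0. Lengths are in m, angles in rad, forces in N, time in s.
With the tool pointing down it reaches from about 0.425 to 0.95 m from the base axis. Payload 3.5 kg.
Tool frame: the origin (TCP) lies midway between the tips of the shut fingers; the grasp point (between the pads) lies 19 mm behind it; z points along the fingers, y is the line along which they close (so a half turn about z gives the same grasp; the last joint's range is limited). The gripper opens to 85 mm and grips with 20 to 120 N. Pads are 22 mm wide; open, the fingers measure 114 mm over their backs; the gripper's body (76 mm by 85 mm) begins 54 mm behind the grasp point. The pads swing forward as they close: fully open they stand 13 mm farther back than shut.
Start: joints at [0.951, 0.286, 1.577, -0, 1.279, -0.15], TCP at [0.306, 0.602, 0.231] pointing down, gripper open.
Joint ranges: [-2.77, 2.77], [-0.9, 2.22], [0.21, 2.48], [-1.53, 4.67], [0.24, 2.81], [-2.84, 2.84]. Speed limits (rad/s): [2.79, 2.79, 3.14, 3.14, 3.14, 3.14].

INTERFACE

Orientations are given as a unit quaternion [x, y, z, w].
In Python, from plant import ctrl, cams, order gives the robot as it stands.
- The arm moves only by the tool move_arm, never from a script. Its argument "plan" is one flat list of numbers, 7 for each row, row after row: the shift along the world's x, y, z in mm, then the turn, a rotation vector about the world's x, y, z in degrees, then the finger opening in mm, from 0 to 85.4. A call has 1 to 12 rows; each row shifts and turns the commanded pose from where the row before left it; what a row does not reach is not made up. A row lasts 1/10 s, in which the tool goes at most 50 mm and 8.59 degrees, less where a joint would pass 70% of its speed; a pose out of reach is approached as far as the arm can. A call is refused whole if a number of a shift passes 50 or a number of a turn 8.59, either way. A call with a gripper value outside its range is refused whole. The fingers move at their own pace and stop on an object; "newtons" is the grip in N (left out, the last holds). Time passes only in rows, so rows that do not move let the fingers close. It gives the time, the measured TCP pose, the force, the opening and the grip force at its end, in the units of the state.
- ctrl.get_state(): the state, without advancing time (a new reading comes with each control period).
- cams.read_camera(name): name is "scene" or "top" or "wrist"; returns a dict with "color" (384x512x3 uint8, red, green, blue), "fov_y" (degrees; the focal length in pixels is half the picture's height over the tangent of half this angle, whatever the lens; pixels are square), "cx", "cy" (the principal point, pixels), "k1" (the pictures are not rectified: a ray, as slopes to the right and down, at radius r is drawn at 1 + k1 r^2 times it, then the intrinsics apply), "origin" and "orientation" of the camera in the world; the wrist camera has in their place "T_tool_cam" (4x4, takes a point from camera to tool coordinates, whose origin is the TCP and whose axes are the flange's). Camera axes: x right, y up, looking along -z (the intrinsics and any distortion apply to the point x, -y, -z); pixel columns grow to the right and rows downward; lengths in m; the calibration is good to about 2 mm. A picture is of the moment at which its call begins: read the wrist's pose just before it. There is no depth.
- order.sign_off(): hands the job in; it is judged then, once.
The state is a dict: "time": time; "qpos": joint angles; "dq": joint speeds; "joint_efforts": joint torques, N m; "eef_pos": TCP position; "tcp_rot": TCP orientation; "contact_force": force on the tool from outside, world axes, zero at the start; "wrist_torque": the same for the moment, N m; "opening": opening from 0.0 (shut) to 1.0 (fully open); "finger_force": force on a finger pad.
Only numpy, scipy, OpenCV 4.12 (cv2) and the standard library are available. Lean on these libraries where they do the work, as an engineer would, in place of code of your own. Each camera call takes 0.05 s, during which the arm holds its last target. There are 200 camera calls.

## Working session

There is one attempt and no reset: what is moved stays moved. The work goes in short steps, Python scripts to look and compute and a tool call to move; the robot and the scene stay as the last step left them, time stands still between calls to the robot, and variables do not carry over. Pictures are saved under pics/ and viewed, at most 10 in all, crops included, and the job is handed in when it is done.

Besides the shell and the picture viewer there is one more tool, called after "Request:" as name(argument=value, ...), one argument or row to a line, values as JSON. move_arm: Moves the arm, as the interface text tells. Its arguments: {"type":"object","properties":{"plan":{"type":"array","items":{"type":"number"}},"newtons":{"type":"number"}},"required":["plan"]}

```bash
mkdir -p pics; cat > h.py <<'E'
import numpy as np, cv2
from plant import ctrl, cams, order
from scipy.spatial.transform import Rotation as R
def cap(n):
    s=ctrl.get_state(); c=cams.read_camera(n)
    if n=="wrist":
        T=np.array(c["T_tool_cam"]); q=R.from_quat(s["tcp_rot"]).as_matrix()
        c["Rm"]=q@T[:3,:3]; c["o"]=np.array(s["eef_pos"])+q@T[:3,3]
    else:
        o=np.array(c["orientation"]); c["Rm"]=R.from_quat(o).as_matrix() if o.size==4 else o; c["o"]=np.array(c["origin"])
    h=c["color"].shape[0]; c["f"]=h/2/np.tan(np.radians(c["fov_y"])/2)
    return c
def ray(c,u,v):
    f=c["f"]; K=np.array([[f,0,c["cx"]],[0,f,c["cy"]],[0,0,1]],float)
    p=cv2.undistortPoints(np.array([[[u,v]]],float),K,np.array([c["k1"],0,0,0.]))[0,0]
    x=np.array([u-c["cx"],v-c["cy"]])/f
    y=x.copy()
    for _ in range(30): y=x/(1+c["k1"]*(y@y))
    return c["Rm"]@np.array([y[0],-y[1],-1])
def onz(c,u,v,z):
    d=ray(c,u,v); return c["o"]+d*(z-c["o"][2])/d[2]
def proj(c,P):
    p=c["Rm"].T@(np.array(P)-c["o"]); s=np.array([p[0],-p[1]])/-p[2]
    s=s*(1+c["k1"]*(s@s)); return s*c["f"]+[c["cx"],c["cy"]]
def save(c,name,box=None,k=1):
    im=c["color"][...,::-1]
    if box: im=im[box[1]:box[3],box[0]:box[2]]
    cv2.imwrite("pics/"+name,cv2.resize(im,None,fx=k,fy=k,interpolation=cv2.INTER_CUBIC))
E
python3 - <<'E'
from h import *
import pickle
for n in("top","scene","wrist"):
    c=cap(n); pickle.dump({k:v for k,v in c.items()},open(n+".pkl","wb")); save(c,n+"0.png",k=1.5)
    print(n,c["o"],c["Rm"].round(3).tolist(),c["f"],c["k1"])
print(ctrl.get_state())
E
```

```text
top [0.37857847 0.0721532  1.42956948] [[-0.016, 0.985, -0.17], [-1.0, -0.013, 0.021], [0.019, 0.171, 0.985]] 481.104200041573 -0.14139674092637886
scene [1.11645464 0.61179807 0.61877356] [[-0.729, -0.403, 0.554], [0.685, -0.434, 0.586], [0.004, 0.806, 0.592]] 364.5979269458566 -0.04811065207037026
wrist [0.24328789 0.63342489 0.37368211] [[0.453, -0.857, -0.246], [0.891, 0.435, 0.127], [-0.002, -0.277, 0.961]] 276.9673181671695 -0.021111640722928007
{'time': 0.15, 'qpos': array([ 9.50995867e-01,  2.87031732e-01,  1.57781398e+00, -9.37190019e-06,
        1.27860106e+00, -1.50015311e-01]), 'dq': array([-3.45066125e-04, -1.58972145e-03, -2.74383371e-03, -8.71832630e-04,
        1.38096855e-04,  4.35270056e-05]), 'joint_efforts': array([ 1.47898812e-03, -4.06603396e+01, -2.93142593e+01, -5.08754067e-05,
        3.90787420e-03, -7.66960042e-07]), 'eef_pos': array([0.30526005, 0.60147034, 0.23023302]), 'tcp_rot': array([ 2.32737094e-01,  9.72539246e-01, -8.60913062e-04, -3.43928391e-04]), 'contact_force': array([ 0.18761175, -0.48319656,  1.40000907]), 'wrist_torque': array([0.00841065, 0.06665507, 0.03898115]), 'finger_force': 0.0, 'opening': 0.9982647843165475}
```

View pics/top0.png

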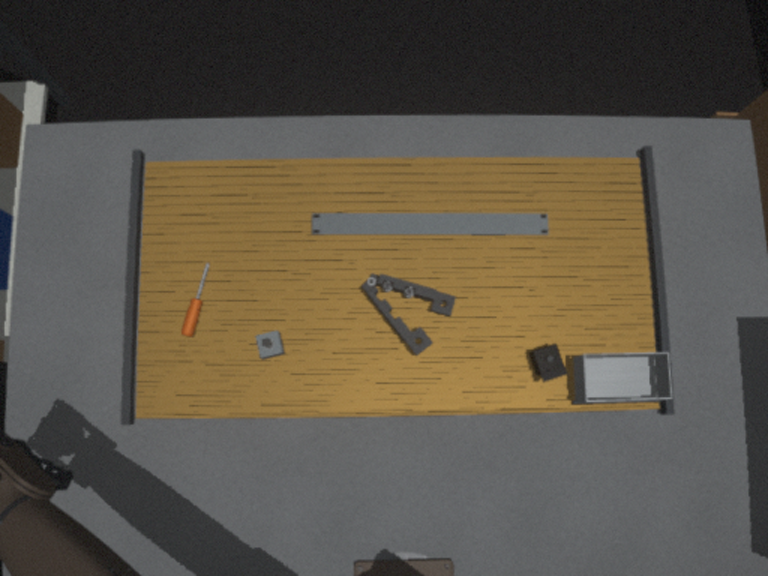

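View pics/scene0.png

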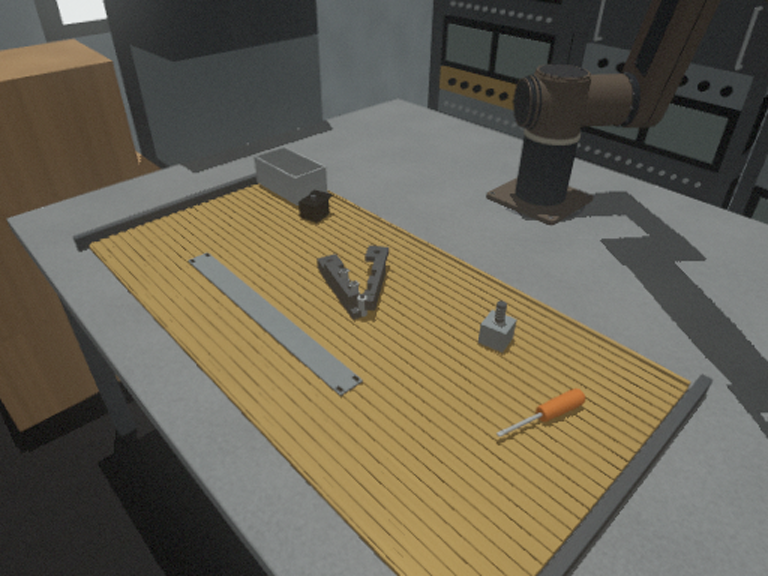

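The top view shows the clamp hinge at about (371,281), the fixed lug at (443,305), the loose lug at (420,342), the pin and block at (268,343), and the lamp at (547,362). These are pixels in the 1.5x picture. In the scene view the pin stands in the block at (500,312).

```bash
python3 - <<'E'
from h import *
import pickle
c=pickle.load(open("top.pkl","rb"))
for n,u,v,z in(("hinge",371,281,.052),("fixlug",443,305,.038),("looselug",420,342,.052),("pin",266,343,.083),("block",270,345,.052),("lamp",547,362,.064)): print(n,onz(c,u/1.5,v/1.5,z).round(4))
s=pickle.load(open("scene.pkl","rb"))
d1=ray(c,266/1.5,343/1.5);d2=ray(s,500/1.5,305/1.5)
t=np.linalg.lstsq(np.c_[d1,-d2],s["o"]-c["o"],rcond=None)[0];print(c["o"]+t[0]*d1,s["o"]+t[1]*d2)
q=ctrl.get_state();M=R.from_quat(q["tcp_rot"]).as_matrix();print(M.round(3))
w=cams.read_camera("wrist");print(np.array(w["T_tool_cam"]).round(3))
E
```

```text
hinge [0.6326 0.0528 0.052 ]
fixlug [ 0.5856 -0.0875  0.038 ]
looselug [ 0.5124 -0.0394  0.052 ]
pin [0.5115 0.2516 0.083 ]
block [0.5106 0.248  0.052 ]
lamp [ 0.4685 -0.2814  0.064 ]
[0.51139957 0.25148078 0.08378522] [0.51308378 0.24893535 0.08361226]
[[-0.892  0.453 -0.001]
 [ 0.453  0.892 -0.002]
 [ 0.    -0.002 -1.   ]]
[[-0.001  0.961  0.277  0.07 ]
 [ 1.     0.001 -0.     0.   ]
 [-0.     0.277 -0.961 -0.144]
 [ 0.     0.     0.     1.   ]]
```

Request:
move_arm(
  plan=[19, -44, 0, 0, 0, -6, 85, 19, -44, 0, 0, 0, -6, 85, 19, -44, 0, 0, 0, -6, 85, 19, -44, 0, 0, 0, -6, 85, 19, -44, 0, 0, 0, -6, 85, 19, -44, 0, 0, 0, -6, 85, 19, -44, 0, 0, 0, -6, 85, 19, -44, 0, 0, 0, -6, 60, 19, -44, 0, 0, 0, -6, 30, 19, -44, 0, 0, 0, -6, 0, 19, -44, 0, 0, 0, -6, 0, 19, -44, 0, 0, 0, -6, 0],
)

```text
time: 1.4
eef_pos: [0.5339, 0.072, 0.2314]
tcp_rot: [0.761, 0.648, 0.0, 0.0]
contact_force: [1.3, -0.2, -0.2]
opening: 0.139
finger_force: 0.0
```

Request:
move_arm(
  plan=[19, -44, 0, 0, 0, -5, 0, 18, -44, 0, 0, 0, -4.6, 0, 0, 0, 0, 0, 0, 0, 0, 0, 0, 0, 0, 0, 0, 0],
)

```text
time: 1.8
eef_pos: [0.5704, -0.015, 0.2309]
tcp_rot: [0.812, 0.583, -0.0, -0.001]
contact_force: [-0.4, -0.1, -0.2]
opening: -0.002
finger_force: 0.0
```

```bash
python3 - <<'E'
from h import *
import pickle
c=cap("wrist"); pickle.dump(c,open("w1.pkl","wb")); save(c,"w1.png",k=1.5)
s=ctrl.get_state();print(s["eef_pos"],R.from_quat(s["tcp_rot"]).as_matrix().round(3).tolist(),s["contact_force"],s["time"])
E
```

```text
[ 0.57017386 -0.01393315  0.23091007] [[0.318, 0.948, -0.001], [0.948, -0.318, 0.001], [0.0, -0.001, -1.0]] [-0.19830938 -0.33829577 -1.34671108] 1.85
```

View pics/w1.png

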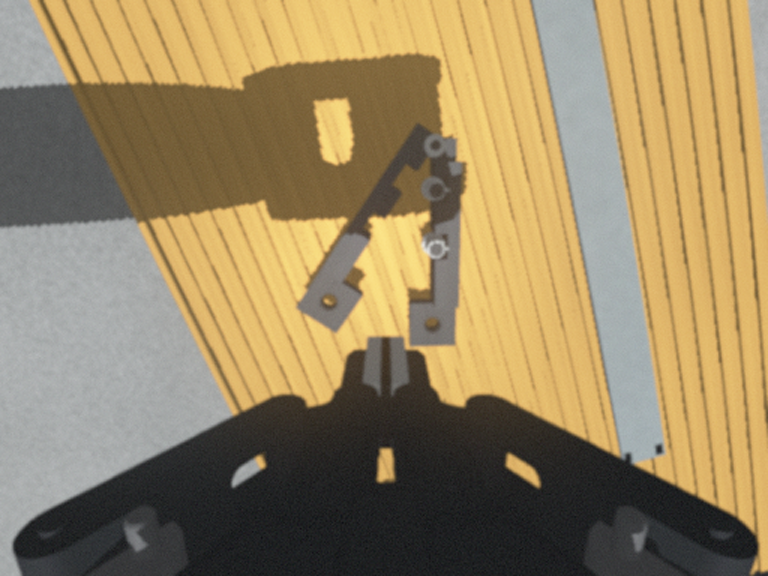

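The wrist view shows the hinge at (434,146), the loose lug hole at (330,300), the fixed lug hole at (432,324), and the adapter tops at (433,187) and (436,248). The fingertips are at (386,340).

```bash
python3 - <<'E'
from h import *
import pickle
c=pickle.load(open("w1.pkl","rb"))
P={}
for n,u,v,z in(("hinge",434,146,.054),("loose",330,300,.052),("fixed",432,324,.038),("ad1",433,187,.063),("ad2",436,248,.063),("cornerF1",410,345,.038),("cornerF2",455,345,.038)):
    P[n]=onz(c,u/1.5,v/1.5,z); print(n,P[n].round(4))
d=P["ad1"]-P["ad2"];print(np.linalg.norm(d),np.degrees(np.arctan2(-d[0],d[1])))
d=P["hinge"]-P["fixed"];print(np.linalg.norm(d[:2]),np.degrees(np.arctan2(-d[0],d[1])))
d=P["hinge"]-P["loose"];print(np.linalg.norm(d[:2]),np.degrees(np.arctan2(-d[0],d[1])))
E
```

```text
hinge [0.6315 0.0526 0.054 ]
loose [ 0.5165 -0.0349  0.052 ]
fixed [ 0.5892 -0.0874  0.038 ]
ad1 [0.6215 0.0254 0.063 ]
ad2 [ 0.6105 -0.0187  0.063 ]
cornerF1 [ 0.5651 -0.1002  0.038 ]
cornerF2 [ 0.6027 -0.1128  0.038 ]
0.045510382095739835 -14.002071913135417
0.1462592970051793 -16.80945853094571
0.14450530466995784 -52.73543171714051
```

Request:
move_arm(
  plan=[-45, 13, 0, 0, 0, 0, 0, -45, 14, 0, 0, 0, 0, 0, 0, 0, -45, 0, 0, 0, 0, 0, 0, -45, 0, 0, 0, 0, 0, 0, -45, 0, 0, 0, 0, 0, 0, -40, 0, 0, 0, 0, 0, 0, -20, 0, 0, 0, 0, 0, 0, -11, 0, 0, 0, 0, 0, 0, 0, 0, 0, 0, 0],
)

```text
time: 2.75
eef_pos: [0.4792, 0.0141, 0.0242]
tcp_rot: [0.811, 0.585, -0.001, -0.001]
contact_force: [-0.3, -0.3, -0.1]
opening: 0.001
finger_force: 0.0
```

Request:
move_arm(
  plan=[6, -8, 0, 0, 0, 0, 0, 6, -8, 0, 0, 0, 0, 0, 6, -8, 0, 0, 0, 0, 0, 6, -8, 0, 0, 0, 0, 0, 6, -8, 0, 0, 0, 0, 0, 6, -7, 0, 0, 0, 0, 0, 6, -7, 0, 0, 0, 0, 0, 6, -7, 0, 0, 0, 0, 0, 6, -7, 0, 0, 0, 0, 0, 6, -7, 0, 0, 0, 0, 0, 6, -6, 0, 0, 0, 0, 0, 0, 0, 0, 0, 0, 0, 0],
)

```text
time: 3.95
eef_pos: [0.5477, -0.0692, 0.0256]
tcp_rot: [0.812, 0.584, 0.0, 0.001]
contact_force: [0.4, -0.4, -0.2]
opening: 0.0
finger_force: 0.0
```

Request:
move_arm(
  plan=[3, -1, 0, 0, 0, 0, 0, 3, -1, 0, 0, 0, 0, 0, 2, -1, 0, 0, 0, 0, 0, 2, -0.5, 0, 0, 0, 0, 0, 0, 0, 0, 0, 0, 0, 0],
)

```text
time: 4.45
eef_pos: [0.5568, -0.0716, 0.0253]
tcp_rot: [0.812, 0.584, 0.0, 0.0]
contact_force: [-1.1, 0.7, -0.0]
opening: -0.005
finger_force: 0.1
```

```bash
python3 - <<'E'
from h import *
import pickle
s=ctrl.get_state();print(s["contact_force"],s["wrist_torque"])
c=cap("top"); save(c,"t2.png",(200,160,340,260),5)
c=cap("scene"); save(c,"s2.png",(180,130,300,230),5)
a=np.hstack([cv2.resize(cv2.imread("pics/"+n),(400,300)) for n in("t2.png","s2.png")]);cv2.imwrite("pics/ts2.png",a)
E
```

```text
[-1.1164308   0.65435666 -0.03552232] [-0.03655155  0.0316808   0.0047464 ]
```

View pics/ts2.png

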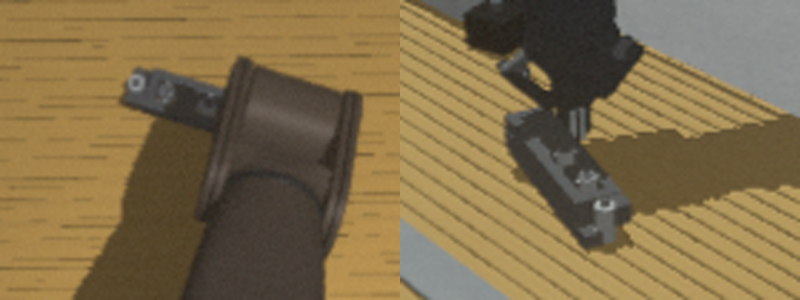

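The crops show the loose half nearly shut, with the fingers touching its outer face near the lug. I'll keep pushing in small steps until the hard stop shows up as force.

Request:
move_arm(
  plan=[1, -0.3, 0, 0, 0, 0, 0, 1, -0.3, 0, 0, 0, 0, 0, 1, -0.3, 0, 0, 0, 0, 0, 0, 0, 0, 0, 0, 0, 0],
)

```text
time: 4.95
eef_pos: [0.5579, -0.072, 0.0251]
tcp_rot: [0.812, 0.584, -0.002, -0.002]
contact_force: [-6.2, 0.2, 4.5]
opening: -0.002
finger_force: 3.3
```

Request:
move_arm(
  plan=[1, -0.3, 0, 0, 0, 0, 0, 1, -0.3, 0, 0, 0, 0, 0, 0, 0, 0, 0, 0, 0, 0, 0, 0, 0, 0, 0, 0, 0],
)

```text
time: 5.35
eef_pos: [0.5579, -0.072, 0.0249]
tcp_rot: [0.811, 0.584, -0.003, -0.004]
contact_force: [-12.2, 1.6, 9.2]
opening: -0.001
finger_force: 6.0
```

Request:
move_arm(
  plan=[-10, 3, 0, 0, 0, 0, 0, -15, 5, 0, 0, 0, 0, 0, 0, 0, 40, 0, 0, 0, 0, 0, 0, 45, 0, 0, 0, 0, 5, 15, 45, 0, 0, 0, 0, 15, 20, 30, 0, 0, 0, 0, 15, 15, 0, 0, 0, 0, 0, 0, 0, 0, 0, 0, 0, 0, 0, 0, 0, 0, 0, 0, 0],
)

```text
time: 6.25
eef_pos: [0.5711, -0.015, 0.1847]
tcp_rot: [0.811, 0.584, -0.0, -0.0]
contact_force: [0.4, 0.1, 0.2]
opening: -0.002
finger_force: 0.0
```

```bash
python3 - <<'E'
from h import *
import pickle
c=cap("wrist"); pickle.dump(c,open("w2.pkl","wb")); save(c,"w2.png",(200,70,360,240),3.5)
s=ctrl.get_state();print(s["eef_pos"],R.from_quat(s["tcp_rot"]).as_matrix().round(3).tolist(),s["time"])
E
```

```text
[ 0.57060316 -0.01523633  0.18409388] [[0.317, 0.948, -0.002], [0.948, -0.317, 0.0], [-0.0, -0.002, -1.0]] 6.3
```

View pics/w2.png

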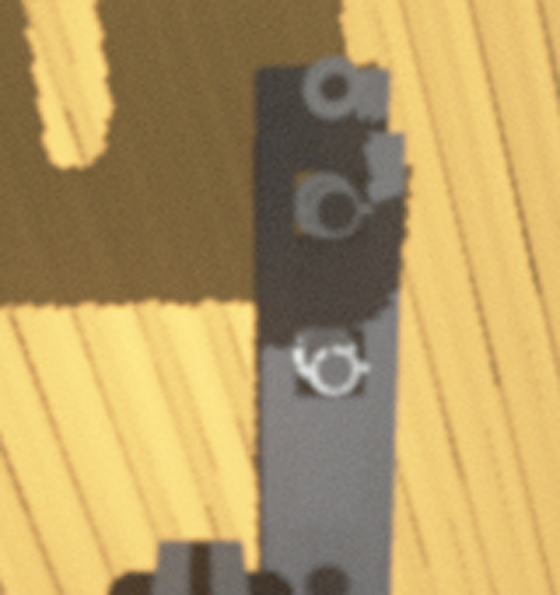

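The crop shows the clamp shut. Its bars are flush and its straight edges run at x≈255 and 395, with the hinge at (333,88) and the lug hole at (327,580). Next I'll get a closer look at the hole.

Request:
move_arm(
  plan=[-1, -46, 5, 0, 0, 0, 0, -1, -46, 5, 0, 0, 0, 0, -2, -46, 5, 0, 0, 0, 0, 0, 0, 0, 0, 0, 0, 0, 0, 0, 0, 0, 0, 0, 0],
)

```text
time: 6.8
eef_pos: [0.5664, -0.1545, 0.1992]
tcp_rot: [0.813, 0.583, -0.0, -0.001]
contact_force: [-1.0, 0.2, -1.0]
opening: 0.001
finger_force: 0.0
```

```bash
python3 - <<'E'
from h import *
import pickle
c=cap("wrist"); pickle.dump(c,open("w3.pkl","wb"))
u=proj(c,[.589,-.087,.052]);print(u,ctrl.get_state()["eef_pos"]); b=[int(u[0]-60),int(u[1]-90),int(u[0]+60),int(u[1]+50)];print(b)
save(c,"w3.png",b,4)
E
```

```text
[256.15001575 109.09152551] [ 0.56650122 -0.15326784  0.19906218]
[196, 19, 316, 159]
```

View pics/w3.png

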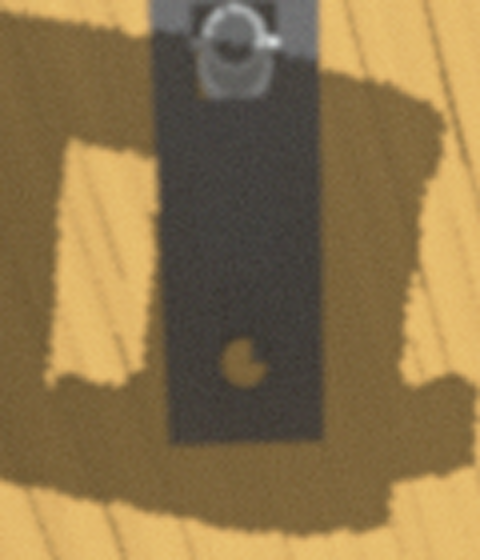

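The crop shows the shut lug with its through-hole at (244,363), which is about (257,109.7) in the full image. The shelf is visible through both holes. Now to the pin, at the same relative viewing pose.

Request:
move_arm(
  plan=[-10, 42, 0, 0, 0, 0, 0, -10, 42, 0, 0, 0, 0, 20, -10, 42, 0, 0, 0, 0, 50, -10, 42, 0, 0, 0, 0, 50, -10, 42, 0, 0, 0, 0, 50, -10, 42, 0, 0, 0, 0, 50, -9, 42, 0, 0, 0, 0, 50, -8, 42, 0, 0, 0, 0, 50, 0, 0, 0, 0, 0, 0, 50, 0, 0, 0, 0, 0, 0, 50],
)

```text
time: 7.85
eef_pos: [0.4891, 0.1845, 0.1996]
tcp_rot: [0.81, 0.586, -0.001, -0.0]
contact_force: [0.7, -0.3, -0.5]
opening: 0.59
finger_force: 0.0
```

```bash
python3 - <<'E'
from h import *
import pickle
c=pickle.load(open("w3.pkl","rb")); print("hole",onz(c,196+244.5/4,19+363/4,.052))
c=cap("wrist"); pickle.dump(c,open("w4.pkl","wb"))
u=proj(c,[.5115,.250,.07]);print(u,ctrl.get_state()["eef_pos"]); b=[int(u[0]-60),int(u[1]-70),int(u[0]+60),int(u[1]+70)];print(b)
save(c,"w4.png",b,4)
E
```

```text
hole [ 0.58972665 -0.08792423  0.052     ]
[256.92752344 110.98448099] [0.48963373 0.18352064 0.19974837]
[196, 40, 316, 180]
```

View pics/w4.png

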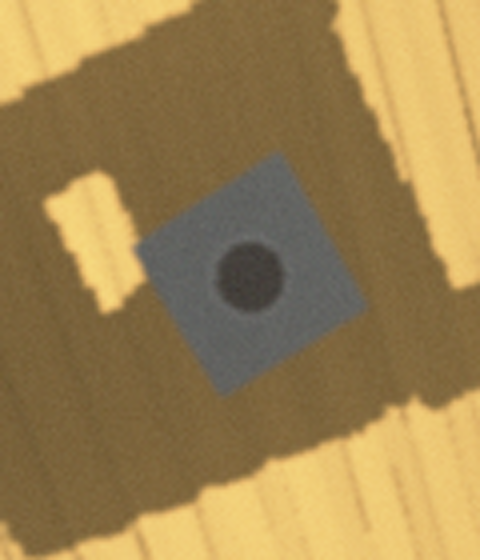

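The crop shows the block with corners at (280,152), (367,304), (223,395) and (135,245), and the pin's grip top at (250,276).

```bash
python3 - <<'E'
from h import *
import pickle
c=pickle.load(open("w4.pkl","rb")); print("blk",onz(c,196+251/4,40+274/4,.052),"pintop",onz(c,196+250/4,40+276/4,.089))
e=[onz(c,196+a/4,40+b/4,.052) for a,b in((280,152),(367,304),(223,395),(135,245))]
print([np.linalg.norm(e[i]-e[i-1]).round(4) for i in range(4)])
E
```

```text
blk [0.51396302 0.25163099 0.052     ] pintop [0.51339996 0.2512675  0.089     ]
[np.float64(0.0423), np.float64(0.0426), np.float64(0.0433), np.float64(0.0433)]
```

Request:
move_arm(
  plan=[12, 34, 0, 0, 0, 0, 50, 12, 33.5, 0, 0, 0, 0, 50, 0, 0, -40, 0, 0, 0, 50, 0, 0, -40, 0, 0, 0, 50, 0, 0, -35, 0, 0, 0, 50, 0, 0, -20, 0, 0, 0, 50, 0, 0, -4, 0, 0, 0, 50, 0, 0, 0, 0, 0, 0, 50],
)

```text
time: 8.7
eef_pos: [0.5145, 0.2494, 0.0608]
tcp_rot: [0.812, 0.584, -0.001, -0.0]
contact_force: [0.4, -0.1, 0.5]
opening: 0.589
finger_force: 0.0
```

Request:
move_arm(
  plan=[0, 0, 0, 0, 0, 0, 10, 0, 0, 0, 0, 0, 0, 5, 0, 0, 0, 0, 0, 0, 5, 0, 0, 0, 0, 0, 0, 5, 0, 0, 0, 0, 0, 0, 5, 0, 0, 0, 0, 0, 0, 5],
  newtons=40,
)

```text
time: 9.3
eef_pos: [0.5147, 0.251, 0.0632]
tcp_rot: [0.812, 0.584, 0.0, -0.0]
contact_force: [-3.8, 0.5, 5.9]
opening: 0.168
finger_force: 38.8
```

Request:
move_arm(
  plan=[0, 0, 5, 0, 0, 0, 5, 0, 0, 10, 0, 0, 0, 5, 0, 0, 15, 0, 0, 0, 5, 0, 0, 20, 0, 0, 0, 5, 0, 0, 20, 0, 0, 0, 5, 0, 0, 0, 0, 0, 0, 5, 0, 0, 0, 0, 0, 0, 5],
)

```text
time: 10.0
eef_pos: [0.5151, 0.2504, 0.1323]
tcp_rot: [0.812, 0.584, 0.001, 0.0]
contact_force: [0.4, -0.3, -0.8]
opening: 0.171
finger_force: 38.8
```

```bash
python3 - <<'E'
from h import *
import pickle
s=ctrl.get_state();print(s["eef_pos"],s["contact_force"],R.from_quat(s["tcp_rot"]).as_matrix().round(3).tolist())
c=cap("wrist"); pickle.dump(c,open("w5.pkl","wb"))
d=cap("scene"); u=proj(d,[.5137,.2514,.12]);print(u);b=[int(u[0]-50),int(u[1]-50),int(u[0]+50),int(u[1]+50)]
print(proj(d,[.5137,.2514,.0]), b)
save(d,"a.png",b,4);pickle.dump(d,open("s5.pkl","wb"))
im=cv2.resize(c["color"][...,::-1],(533,400)); cv2.imwrite("pics/s5.png",cv2.hconcat([im[:, 120:520],cv2.imread("pics/a.png")]))
E
```

```text
[0.51511542 0.25041646 0.13232733] [ 0.40589166 -0.26798102 -0.83785588] [[0.318, 0.948, 0.002], [0.948, -0.318, 0.0], [0.001, 0.002, -1.0]]
[336.13904    191.56603082]
[329.49304197 230.07055176] [286, 141, 386, 241]
```

View pics/s5.png

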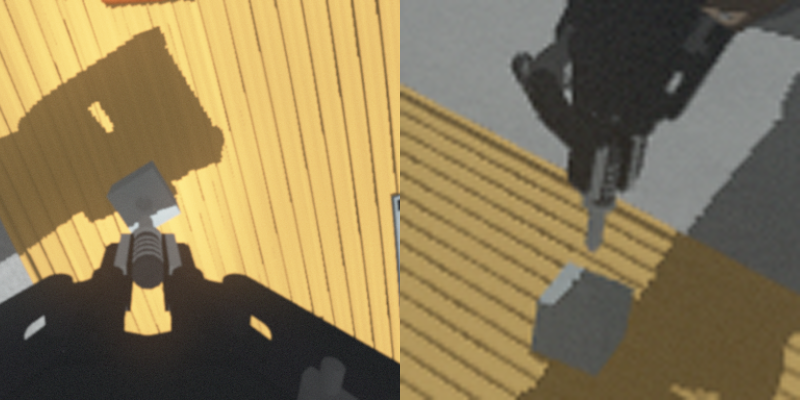

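The pin is held upright between the pads in both views, clear of the block. Next I'll carry it over the hole.

Request:
move_arm(
  plan=[8.3, -37.6, 0, 0, 0, 0, 5, 8.3, -37.6, 0, 0, 0, 0, 5, 8.3, -37.6, 0, 0, 0, 0, 5, 8.3, -37.6, 0, 0, 0, 0, 5, 8.3, -37.6, 0, 0, 0, 0, 5, 8.3, -37.6, 0, 0, 0, 0, 5, 8.3, -37.6, 0, 0, 0, 0, 5, 8.3, -37.6, 0, 0, 0, 0, 5, 8.3, -37.6, 0, 0, 0, 0, 5, 0, 0, 0, 0, 0, 0, 5, 0, 0, 0, 0, 0, 0, 5],
)

```text
time: 11.2
eef_pos: [0.5885, -0.0885, 0.1298]
tcp_rot: [0.812, 0.583, -0.001, -0.001]
contact_force: [-0.2, 0.2, -0.2]
opening: 0.167
finger_force: 38.9
```

```bash
python3 - <<'E'
from h import *
import pickle
p=[]
for n in("wrist","scene","wrist","wrist","wrist"):
    p.append(ctrl.get_state()["eef_pos"]); c=cap(n); pickle.dump(c,open(n+"6.pkl","wb"))
print(np.array(p).round(4),np.mean(p,0),np.array(R.from_quat(ctrl.get_state()["tcp_rot"]).as_matrix()).round(3).tolist())
d=pickle.load(open("scene6.pkl","rb"));u=proj(d,[.59,-.088,.08]);b=[int(u[0]-35),int(u[1]-35),int(u[0]+35),int(u[1]+35)];print(b)
save(d,"a.png",b,5.72)
u=proj(c,[.59,-.088,.052]);print(u);b=[int(u[0]-40),int(u[1]-50),int(u[0]+40),int(u[1]+30)];print(b)
save(c,"b.png",b,5)
cv2.imwrite("pics/s6.png",cv2.hconcat([cv2.resize(cv2.imread("pics/"+n),(400,400)) for n in("a.png","b.png")]))
E
```

```text
[[ 0.5885 -0.0885  0.1298]
 [ 0.5883 -0.0876  0.1299]
 [ 0.5884 -0.087   0.1302]
 [ 0.5885 -0.0867  0.1304]
 [ 0.5887 -0.0866  0.1307]] [ 0.58848056 -0.08727741  0.13020502] [[0.316, 0.949, -0.001], [0.949, -0.316, 0.0], [0.0, -0.001, -1.0]]
[183, 126, 253, 196]
[258.10123235 197.70296269]
[218, 147, 298, 227]
```

View pics/s6.png

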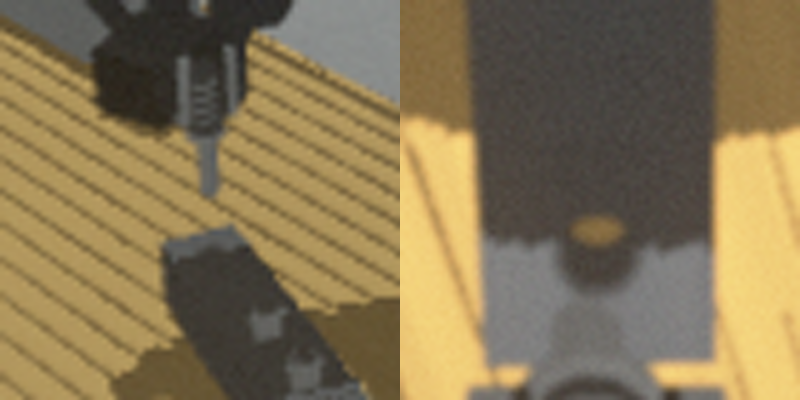

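The scene crop shows the pin upright above the lug. In the wrist crop the hole is at (597,255) and the shank at column 588, so the pin has to shift about 1.5 mm along the tool's y axis.

Request:
move_arm(
  plan=[1.4, -1, -10, 0, 0, 0, 5, 0, 0, -10, 0, 0, 0, 5, 0, 0, -8, 0, 0, 0, 5, 0, 0, -3, 0, 0, 0, 5, 0, 0, -3, 0, 0, 0, 5, 0, 0, -3, 0, 0, 0, 5, 0, 0, 0, 0, 0, 0, 5],
)

```text
time: 12.15
eef_pos: [0.5905, -0.0889, 0.094]
tcp_rot: [0.812, 0.584, -0.0, -0.0]
contact_force: [0.1, 0.4, -0.5]
opening: 0.171
finger_force: 38.9
```

Request:
move_arm(
  plan=[0, 0, -2, 0, 0, 0, 5, 0, 0, -2, 0, 0, 0, 5, 0, 0, -2, 0, 0, 0, 5, 0, 0, 0, 0, 0, 0, 5],
)

```text
time: 12.55
eef_pos: [0.5905, -0.0889, 0.088]
tcp_rot: [0.812, 0.584, -0.0, -0.0]
contact_force: [-0.7, 1.2, -0.8]
opening: 0.165
finger_force: 38.9
```

It's entering freely, so I'll keep going down.

Request:
move_arm(
  plan=[0, 0, -3, 0, 0, 0, 5, 0, 0, -3, 0, 0, 0, 5, 0, 0, -3, 0, 0, 0, 5, 0, 0, -3, 0, 0, 0, 5, 0, 0, 0, 0, 0, 0, 5],
)

```text
time: 13.05
eef_pos: [0.5903, -0.0888, 0.0755]
tcp_rot: [0.812, 0.584, -0.0, -0.0]
contact_force: [-0.3, 1.2, -0.8]
opening: 0.169
finger_force: 38.9
```

Request:
move_arm(
  plan=[0, 0, -3, 0, 0, 0, 5, 0, 0, -3, 0, 0, 0, 5, 0, 0, -3, 0, 0, 0, 5, 0, 0, -2, 0, 0, 0, 5, 0, 0, -1.5, 0, 0, 0, 5, 0, 0, 0, 0, 0, 0, 5],
)

```text
time: 13.65
eef_pos: [0.5903, -0.0887, 0.0634]
tcp_rot: [0.812, 0.584, -0.0, -0.001]
contact_force: [-1.8, 4.0, 0.7]
opening: 0.171
finger_force: 39.1
```

Request:
move_arm(
  plan=[0, 0, -1, 0, 0, 0, 5, 0, 0, -1, 0, 0, 0, 5, 0, 0, -1, 0, 0, 0, 5, 0, 0, 0, 0, 0, 0, 5],
)

```text
time: 14.05
eef_pos: [0.5905, -0.0887, 0.063]
tcp_rot: [0.812, 0.584, -0.001, -0.001]
contact_force: [-7.2, 5.4, 12.2]
opening: 0.172
finger_force: 40.4
```

Seated: the upward force is 12 N and the TCP is at the same height as at the grasp. I'll release, lift and check.

Request:
move_arm(
  plan=[0, 0, 2, 0, 0, 0, 5, 0, 0, 0, 0, 0, 0, 40, 0, 0, 0, 0, 0, 0, 40, 0, 0, 0, 0, 0, 0, 40, 0, 0, 10, 0, 0, 0, 40, 0, 0, 30, 0, 0, 0, 70, 0, 0, 30, 0, 0, 1.3, 70, 0, 0, 0, 0, 0, 0, 70, 0, 0, 0, 0, 0, 0, 70],
)

```text
time: 14.95
eef_pos: [0.5915, -0.0895, 0.1345]
tcp_rot: [0.805, 0.593, 0.001, 0.001]
contact_force: [-0.5, 0.2, -0.2]
opening: 0.82
finger_force: 0.0
```

```bash
python3 - <<'E'
from h import *
import pickle
s=ctrl.get_state();print(s["eef_pos"],s["time"],s["contact_force"])
c=cap("wrist"); d=cap("scene"); pickle.dump(c,open("w7.pkl","wb"))
u=proj(d,[.6,-.05,.06]);save(d,"a.png",[int(u[0]-45),int(u[1]-45),int(u[0]+45),int(u[1]+45)],5)
u=proj(c,[.59,-.07,.052]);b=[int(u[0]-60),int(u[1]-60),int(u[0]+60),int(u[1]+60)];print(b);save(c,"b.png",b,5)
cv2.imwrite("pics/s7.png",cv2.hconcat([cv2.resize(cv2.imread("pics/"+n),(400,400)) for n in("a.png","b.png")]))
E
```

```text
[ 0.59154127 -0.08947675  0.13450184] 14.95 [-0.45040489  0.22280075 -0.15561678]
[186, 114, 306, 234]
```

View pics/s7.png

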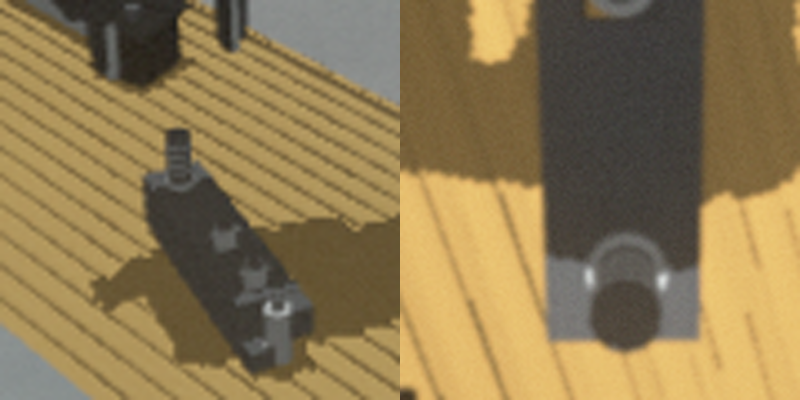

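The pin is home with its collar on the lug, and the clamp is shut. In the wrist crop the bar's edges are at x≈541 and 703, with the lug end at 548 and 698. Now I'll work out the squeeze position.

```bash
python3 - <<'E'
from h import *
import pickle
c=pickle.load(open("w7.pkl","rb"))
f=lambda x,y:onz(c,186+(x-400)*.3,114+y*.3,.052)
for a,b,y in((541,703,100),(548,698,338)):
    l,r=f(a,y),f(b,y);print(l,r,(l+r)/2,np.linalg.norm(l-r))
E
```

```text
[ 0.58331763 -0.04122687  0.052     ] [ 0.62099194 -0.05295402  0.052     ] [ 0.60215479 -0.04709044  0.052     ] 0.03945731086254587
[ 0.56498504 -0.10046255  0.052     ] [ 0.6025179  -0.11217224  0.052     ] [ 0.58375147 -0.10631739  0.052     ] 0.03931707183395167
```

Request:
move_arm(
  plan=[6, 24, 0, 0, 0, 0, 70, 6.5, 24.5, 0, 0, 0, 0, 70, 0, 0, -35, 0, 0, 0, 70, 0, 0, -35, 0, 0, 0, 70, 0, 0, -25, 0, 0, 0, 70, 0, 0, -12, 0, 0, 0, 70, 0, 0, -5, 0, 0, 0, 70, 0, 0, 0, 0, 0, 0, 70],
)

```text
time: 15.85
eef_pos: [0.603, -0.0406, 0.0204]
tcp_rot: [0.805, 0.593, -0.0, -0.0]
contact_force: [0.1, 1.0, 0.3]
opening: 0.824
finger_force: 0.0
```

Request:
move_arm(
  plan=[0, 0, 2, 0, 0, 0, 50, 0, 0, 0, 0, 0, 0, 45, 0, 0, 0, 0, 0, 0, 30, 0, 0, 0, 0, 0, 0, 30, 0, 0, 0, 0, 0, 0, 30, 0, 0, 0, 0, 0, 0, 30],
  newtons=40,
)

```text
time: 16.45
eef_pos: [0.603, -0.0405, 0.0248]
tcp_rot: [0.805, 0.594, -0.0, -0.0]
contact_force: [-3.5, 0.9, 5.9]
opening: 0.459
finger_force: 45.7
```

Request:
move_arm(
  plan=[0, 0, 0, 0, 0, 0, 5, 0, 0, 0, 0, 0, 0, 5, 0, 0, 0, 0, 0, 0, 5, 0, 0, 0, 0, 0, 0, 5, 0, 0, 0, 0, 0, 0, 5],
  newtons=70,
)

```text
time: 16.95
eef_pos: [0.6031, -0.0405, 0.0249]
tcp_rot: [0.805, 0.594, -0.0, -0.0]
contact_force: [-3.8, 0.6, 5.9]
opening: 0.449
finger_force: 73.0
```

```bash
python3 -c "
from plant import order; print(order.sign_off())"
```

```text
the job is handed in; nothing more can be done
None
```

The clamp is swung shut, the pin is pushed fully home through both lug holes, and the gripper is still squeezing the two halves at about 73 N; the job was handed in at about 17 s.

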